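# Close the battery well of a sensor node with its bayonet cap and hold it home

### The arm

A 6-joint arm with a two-finger parallel gripper is mounted at the origin on the work surface. World frame = base frame: x ahead of the robot, y to its left, z up, the work surface at z = 0. Lengths are in m, angles in degrees, forces in N, time in s.
With the tool pointing down it reaches from about 0.3 to 0.875 m from the base axis. Payload 6.4 kg.
Tool frame: the origin (TCP) lies on the centre line of the jaws, within the pads' length; the fingertips stand robot.finger_overhang ahead of it and the grasp point (between the pads) lies 5 mm behind it (robot.finger_overhang is the distance from the TCP to the fingertips, in m); z points along the fingers, y is the line along which they close (so a half turn about z gives the same grasp; the last joint's range is limited). The gripper opens to 85 mm and grips with 20 to 120 N. Pads are 22 mm wide; open, the fingers measure 114 mm over their backs; the gripper's body (76 mm by 85 mm) begins 54 mm behind the grasp point. The pads swing forward as they close: fully open they stand 13 mm farther back than shut.
Start: joints at [53.497, 10.359, 92.074, -0, 77.567, -11.82], TCP at [0.24, 0.522, 0.245] pointing down, gripper open.
Joint ranges: [-171.53, 171.53], [-51.25, 118.39], [17.06, 147.69], [-65.23, 245.23], [0, 150.52], [-178.68, 178.68]. Speed limits (degrees/s): [147.25, 147.25, 172.46, 180, 180, 180].

### API

Orientations are given as [roll, pitch, yaw] about the fixed x, y, z axes, in that order (R = Rz(yaw) Ry(pitch) Rx(roll)).
In Python, from bench import robot gives the robot as it stands.
- The arm moves only by the tool carry_out, never from a script. Its arguments are lists of equal length, an entry for each row: "xyz": the shift along the tool's x, y, z in m, a list of three; "twist": the turn, a rotation vector about the tool's x, y, z in rad, a list of three; "fingers": the opening in per cent of the stroke, from 0 (shut) to 100 (fully open). A call has exactly 8 rows; each row is the pose to reach, as a shift and turn from the pose commanded when the call began, along the tool's axes at that moment; what a row does not reach only later rows make up. A row lasts 1/8 s, in which the tool goes at most 62.5 mm and 10.7 degrees, less where a joint would pass 70% of its speed; a pose out of reach is approached as far as the arm can. A call with a gripper value outside its range is refused whole. The fingers move at their own pace and stop on an object; "grip_force" is the grip in N (left out, the last holds). Time passes only in rows, so rows that repeat a pose let the fingers close, or fill a call up. It gives the time, the measured TCP pose, the force, the opening and the grip force at its end, in the units of the state.
- robot.state(): the state, without advancing time (a new reading comes with each control period).
- robot.snapshot(name): name is "scene" or "top" or "wrist"; returns the picture (384x512x3 uint8, blue, green, red); there is no depth.
- robot.camera_info(name): a dict with "fovy" (degrees; the focal length in pixels is half the picture's height over the tangent of half this angle, whatever the lens; pixels are square), "cx", "cy" (the principal point, pixels), "camera_from_world" (4x4, takes a point from world to camera coordinates). Camera axes: x right, y down, z forward; pixel columns grow to the right and rows downward; lengths in m; the calibration is good to about 2 mm. A picture is of the moment at which its call begins: read the wrist's pose just before it. camera_info takes no time and is no camera call; for the wrist camera it gives the pose at the moment of the call.
- robot.close_job(): hands the job in; it is judged then, once.
The state is a dict: "clock": time; "qpos": joint angles; "dq": joint speeds; "effort": joint torques, N m; "tool_pos": TCP position; "tool_rot": TCP orientation; "contact_force": force on the tool from outside, world axes, zero at the start; "wrist_torque": the same for the moment, N m; "gripper_width": finger opening in m; "gripper_force": force on a finger pad.
Only numpy, scipy, OpenCV 4.12 (cv2) and the standard library are available. Lean on these libraries where they do the work, as an engineer would, in place of code of your own. Each camera call takes 0.05 s, during which the arm holds its last target. There are 200 camera calls.

### The job

The D cell is already in the sensor node: close its battery well with the loose winged bayonet cap. Set the cap's two lugs into the two slots of the collar, push it down against the battery spring until its flange is flat on the rim, and turn it a quarter turn clockwise (seen from above) to the stop, so that its two screw ears lie over the collar's two screw bosses. Finish while still holding the cap in the fingers and pressing it fully down, ready for the locking screws, and leave the other things on the table where they are.

Things in the scene. Friction and masses are not known exactly. Their poses are not given: they have to be found in the camera images.
- cap: the loose bayonet cap, dark grey plastic, about 90 g, 46 mm tall, standing on its plug on the table left or right of the node. Origin: centre of the plug's underside; z up, x along the wing. Plug: 38 mm diameter, 19 mm long, its lowest 3.5 mm tapered to 33 mm. Flange on it: 60 mm diameter, from 19 to 24 mm up. A half turn about z makes no difference
- cap_grip (a point): the middle of the cap's wing grip, 35 mm above the cap's origin, axes as the cap's. The wing is a straight upright bar on top of the flange, 44 mm long (x), 12 mm thick (y), 22 mm high, from 24 to 46 mm above the origin
- cap_lug (a point): the outer end of one of the cap's two lugs, 24 mm from the axis on +x, 6.5 mm above the cap's origin; the other is opposite on -x, both in line with the wing. Each lug is 8 mm wide and 5 mm high (4 to 9 mm above the origin) and stands 5 mm out from the plug
- cap_ear (a point): the hole of one of the cap's two round screw ears, on the top of the flange's edge, 34.5 mm from the axis on +x, in line with the wing; the other is opposite on -x. Ears 13 mm across, 5 mm thick
- cap_seat (a point): the centre of the underside of the cap's flange, 19 mm above the cap's origin; axes as the cap's
- node: the sensor node, a light grey box on a 9 mm plywood board, fixed: it does not move when pushed. Origin: on the table, under the axis of the battery collar; z up. Board from -65 to 65 mm in x, -65 to 135 mm in y; box from -50 to 50 in x, -45 to 115 in y, its lid 64 mm above the table; a black aerial at y = 125 mm reaches up to 94 mm
- mouth (a point): the centre of the collar's rim, 95 mm above the table; axes as the node's. The collar is a round upright tube on the lid, 59 mm outside. The lip at its top is 7 mm thick, with a 41 mm hole for the plug and two slots for the lugs. Lugs pushed below the lip turn 90 degrees clockwise seen from above, to a stop; the other way is blocked
- slot (a point): one of the two slots in the collar's lip, at rim height, 23 mm from the axis on the node's +x; the other is opposite on -x. Each slot is 13 mm wide and reaches 25.5 mm from the axis
- boss (a point): the top of one of the two screw bosses beside the collar, 34.5 mm from the axis on the node's +y, 1.5 mm below the rim, 11 mm across; the other is opposite on -y
- cell (a joint): how far the D cell in the well is pressed down on its spring (m): 0 at rest, about 0.0075 with the cap home. The plug meets it when the flange is 7.5 mm above the rim; the spring then pushes up with 4 N, with 11 N when the flange is on the rim. The lugs are below the lip only in the last 3 mm; turned and let go, the cap rises by those 3 mm
- tape: bystander: a roll of tape lying flat, 84 mm across, 24 mm high; origin: centre of its underside
- cup: bystander: a paper cup, 72 mm across, 85 mm high; origin: centre of its underside
- driver: bystander: a screwdriver 190 mm long lying on the table
- spare: bystander: a spare D cell standing upright, 33 mm across, 62 mm high; origin: centre of its underside
There are look-alikes about, which are no part of the job. There is more than one size of the cap; the job needs the smallest.

How it is judged:
By the outcome, as a careful person would: the job done as asked, in the order asked, and still so for the second after the job is handed in, while the arm keeps its last pose, push and grip.
It also fails if it takes over 45 s, if anything falls off the work surface, if the arm or the gripper's body presses on something with over 40 N, if the wrist force passes 120 N, or if a joint passes its speed limit or range.

## Working session

There is one attempt and no reset: what is moved stays moved. The work goes in short steps, Python scripts to look and compute and a tool call to move; the robot and the scene stay as the last step left them, time stands still between calls to the robot, and variables do not carry over. Pictures are saved under pics/ and viewed, at most 10 in all, crops included, and the job is handed in when it is done.

Besides the shell and the picture viewer there is one more tool, called as name(argument=value, ...) on one line, values as JSON. carry_out: Moves the arm, as the interface text tells. Its arguments: {"type":"object","properties":{"xyz":{"type":"array","items":{"type":"array","items":{"type":"number"}}},"twist":{"type":"array","items":{"type":"array","items":{"type":"number"}}},"fingers":{"type":"array","items":{"type":"number"}},"grip_force":{"type":"number"}},"required":["xyz","twist","fingers"]}

```bash
mkdir -p pics; ls
python3 - <<'E'
from bench import robot
import cv2,numpy as np
print(robot.state()); print(robot.finger_overhang)
for n in ("scene","top","wrist"):
    im=robot.snapshot(n); cv2.imwrite(f"pics/{n}0.png",im)
    c=robot.camera_info(n); print(n,c)
a=[cv2.imread(f"pics/{n}0.png") for n in ("scene","top")]
cv2.imwrite("pics/a.png",cv2.resize(a[0],(800,600)))
cv2.imwrite("pics/b.png",cv2.resize(a[1],(800,600)))
E
```

```text
pics
{'clock': 0.0, 'qpos': array([ 5.34969038e+01,  1.04018317e+01,  9.21330932e+01,  1.33954378e-04,
        7.75679485e+01, -1.18202404e+01]), 'dq': array([ 0.06824548, -0.05135762, -0.07812206, -0.02097679,  0.02299497,
       -0.14674458]), 'effort': array([ 7.71559698e-04, -4.44857848e+01, -3.51349890e+01, -3.56802946e-05,
        8.66296585e-03, -5.75206997e-06]), 'tool_pos': array([0.23977224, 0.52202585, 0.24437263]), 'tool_rot': array([-1.79899335e+02, -2.12007489e-02,  1.55317097e+02]), 'contact_force': array([-0.07866191, -0.85946362, -0.10074476]), 'wrist_torque': array([-0.01475773, -0.00861756,  0.0055795 ]), 'gripper_force': 0.0, 'gripper_width': 0.08552341711614561}
0.014
scene {'fovy': 55.047076494870325, 'cx': 258.8909678054279, 'cy': 193.75672915593216, 'camera_from_world': array([[-0.86357337,  0.50420888, -0.00379987,  0.50868919],
       [ 0.38573334,  0.6557659 , -0.6489845 , -0.18656807],
       [-0.32473192, -0.56191146, -0.76079214,  1.23671423],
       [ 0.        ,  0.        ,  0.        ,  1.        ]])}
top {'fovy': 52.82251484363597, 'cx': 253.44435868099166, 'cy': 191.18421834042095, 'camera_from_world': array([[-0.00281173, -0.99984344, -0.01746978,  0.04698212],
       [-0.99570033,  0.00441676, -0.09252752,  0.58511084],
       [ 0.0925902 ,  0.01713451, -0.99555686,  1.11810787],
       [ 0.        ,  0.        ,  0.        ,  1.        ]])}
wrist {'fovy': 61.67861169189555, 'cx': 261.3037746003475, 'cy': 189.22316065227866, 'camera_from_world': array([[ 0.41799445,  0.90844834, -0.00149867, -0.57319041],
       [ 0.8639744 , -0.3970202 ,  0.3097147 , -0.04016578],
       [ 0.2807648 , -0.13075384, -0.95082835,  0.38094364],
       [ 0.        ,  0.        ,  0.        ,  1.        ]])}
```

View pics/a.png

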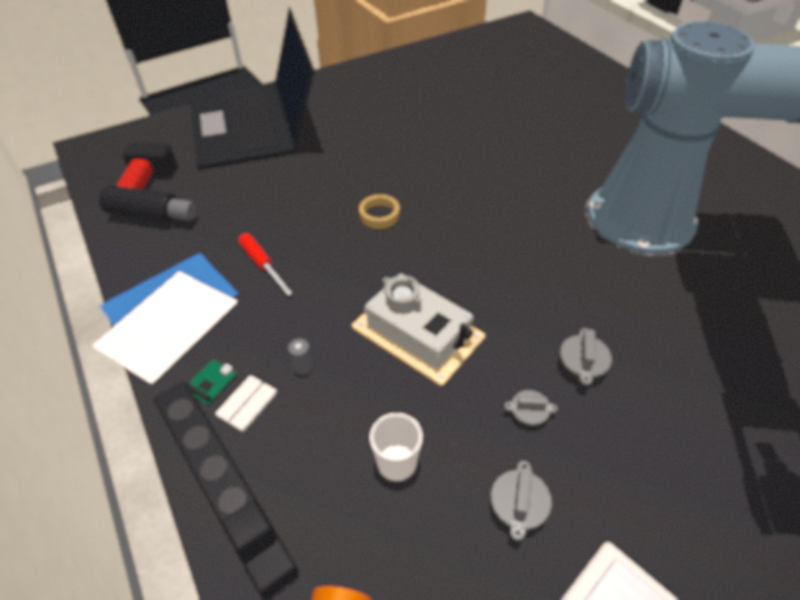

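View pics/b.png

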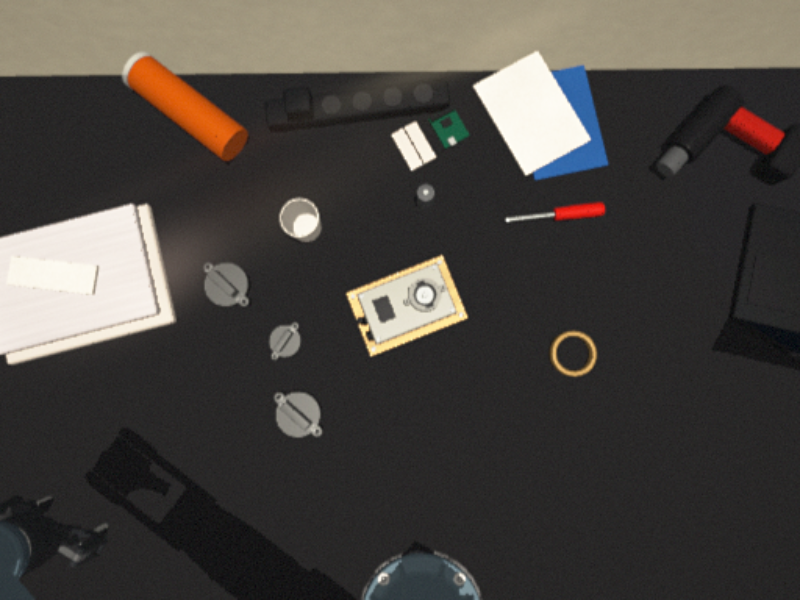

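The top view (800×600 scale) shows three caps: (226,284), (298,415) and (285,341), which is the smallest. The collar is at (425,294) and the aerial end of the node is at the left, near (362,325). The tape, spare cell, cup and driver are all well clear.

Candidates for the cap: (226,284) large, (298,415) large, (285,341) small. I choose the last.

```bash
cat > h.py <<'E'
from bench import robot
import cv2,numpy as np
def ray(ci,u,v,h=384):
    f=h/2/np.tan(np.radians(ci["fovy"]/2)); M=ci["camera_from_world"]; R=M[:3,:3]
    o=-R.T@M[:3,3]; d=R.T@np.array([(u-ci["cx"])/f,(v-ci["cy"])/f,1]); return o,d
def onz(ci,u,v,z):
    o,d=ray(ci,u,v); return o+d*(z-o[2])/d[2]
def proj(ci,p):
    M=ci["camera_from_world"]; f=192/np.tan(np.radians(ci["fovy"]/2)); c=M[:3,:3]@np.array(p)+M[:3,3]
    return np.array([f*c[0]/c[2]+ci["cx"],f*c[1]/c[2]+ci["cy"]])
E
python3 - <<'E'
from h import *
for n,c0 in (("top",(182,218)),("scene",(340,261))):
    im=cv2.imread(f"pics/{n}0.png"); ci=robot.camera_info(n)
    hsv=cv2.cvtColor(im,cv2.COLOR_BGR2HSV); g=im.max(2)
    m=((g>62)&(hsv[...,1]<90)).astype(np.uint8)
    k,l,st,ce=cv2.connectedComponentsWithStats(m); i=l[c0[1],c0[0]]
    print(n,"cap",i,st[i],ce[i])
    ys,xs=np.where(l==i); P=np.array([onz(ci,x,y,0.024)[:2] for x,y in zip(xs,ys)])
    mu=P.mean(0); w,V=np.linalg.eigh(np.cov(P.T)); print(mu,np.degrees(np.arctan2(V[1,1],V[0,1])),2*np.sqrt(w))
    pr=(P-mu)@V[:,1]; print("len",np.ptp(pr), "mid", mu+V[:,1]*(pr.max()+pr.min())/2, "wid",np.ptp((P-mu)@V[:,0]))
    wm=cv2.inRange(hsv,(8,60,110),(35,255,255))
    k,l,st,ce=cv2.connectedComponentsWithStats(cv2.morphologyEx(wm,cv2.MORPH_CLOSE,np.ones((5,5))))
    for i in range(1,k):
        if st[i,4]>200: print(i,st[i],ce[i])
im=cv2.imread("pics/top0.png")
a=cv2.resize(im[150:290,150:310],None,fx=4,fy=4,interpolation=cv2.INTER_CUBIC); cv2.imwrite("pics/c.png",a)
E
```

```text
top cap 56 [172 206  21  25 384] [181.796875   217.80729167]
[0.50733961 0.25749221] 148.50578781937773 [0.03003592 0.03675972]
len 0.08161411618596126 mid [0.50726801 0.25753607] wid 0.061206719257366024
12 [  81   35   77   67 2052] [118.89863548  67.96832359]
15 [ 221  163   79   65 1097] [260.51230629 196.70009116]
16 [353 212  29  29 273] [366.91575092 226.05494505]
scene cap 1 [     0      0    512    384 161972] [249.84367668 197.25758156]
[ 0.53503864 -0.12861393] -156.92869740787162 [0.90666512 0.98917823]
len 2.5175907904088355 mid [ 0.08965134 -0.3183241 ] wid 2.564383925768164
1 [ 201    0  111   44 3153] [247.26514431  15.14176974]
2 [229 124  28  22 409] [242.34229829 134.24205379]
3 [224 200  87  47 994] [269.56740443 224.50603622]
4 [199 375  38   9 274] [215.67518248 379.56569343]
```

View pics/c.png

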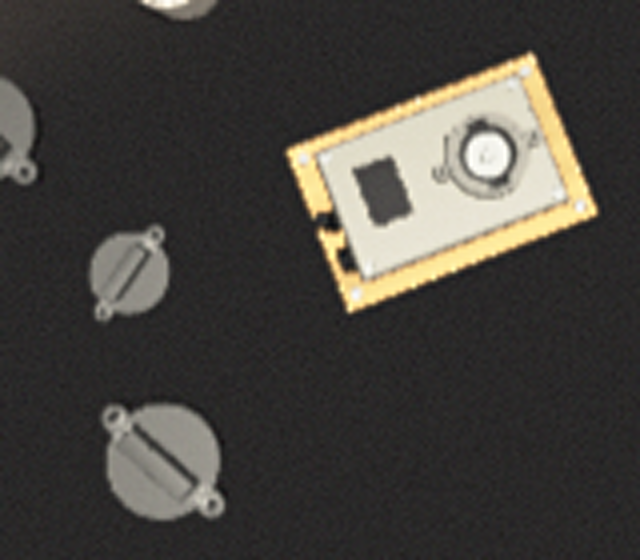

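The close crop (4× scale) confirms the choice. The small cap at (130,273), with ears at (155,233) and (103,313), measures 82 mm over its ears and 61 mm across its flange. The collar is at (488,155) with bosses at (438,175) and (533,138).

```bash
cat >> h.py <<'E'
from scipy.spatial.transform import Rotation as Ro
def goto(p,yaw):
    s=robot.state(); R=Ro.from_euler("xyz",s["tool_rot"],degrees=True)
    T=Ro.from_euler("xyz",[180,0,yaw],degrees=True)
    print("shift",np.round(R.inv().apply(np.array(p)-s["tool_pos"]),4),"twist",np.round((R.inv()*T).as_rotvec(),4))
E
python3 - <<'E'
from h import *
im=cv2.imread("pics/top0.png"); ci=robot.camera_info("top")
hsv=cv2.cvtColor(im,cv2.COLOR_BGR2HSV)
wm=cv2.inRange(hsv,(8,60,110),(35,255,255))[150:245,210:310]
c=max(cv2.findContours(cv2.morphologyEx(wm,cv2.MORPH_CLOSE,np.ones((5,5))),0,2)[0],key=cv2.contourArea)
W=np.float32([onz(ci,x+210,y+150,0.009)[:2] for x,y in cv2.convexHull(c)[:,0]])
(cx,cy),wh,a=cv2.minAreaRect(W*1000); print(cx,cy,wh,a)
for yaw in (20,21,22,23):
    r=np.radians(yaw); print(yaw,np.array([cx,cy])-35*np.array([-np.sin(r),np.cos(r)]))
print("collar px", onz(ci,150+488/4,150+155/4,0.095))
s=robot.state(); print(s["tool_pos"],s["tool_rot"])
w=robot.camera_info("wrist")["camera_from_world"]; o=-w[:3,:3].T@w[:3,3]; R=Ro.from_euler("xyz",s["tool_rot"],degrees=True)
print("cam in tool",R.inv().apply(o-s["tool_pos"]),"look",R.inv().apply(w[2,:3]))
goto([0.507,0.2575,0.15],148.5)
E
```

```text
575.4564208984375 26.04566192626953 (133.54583740234375, 203.2468719482422) 21.329702377319336
20 [587.42712591  -6.8435798 ]
21 [587.99929913  -6.629653  ]
22 [588.56765167  -6.40577298]
23 [589.1320104   -6.17200794]
collar px [ 0.58558833 -0.00804865  0.095     ]
[0.23986312 0.52214389 0.24460396] [-1.79925098e+02 -1.64045037e-02  1.55315586e+02]
cam in tool [ 0.07948051 -0.00098767 -0.12916503] look [-3.09986654e-01 -3.09922628e-04  9.50740858e-01]
shift [-0.3533 -0.1288  0.0947] twist [-0.0013 -0.0002  0.119 ]
```

carry_out(xyz=[[-0.044, -0.016, 0.008], [-0.088, -0.032, 0.02], [-0.132, -0.048, 0.03], [-0.177, -0.064, 0.045], [-0.221, -0.08, 0.06], [-0.265, -0.097, 0.07], [-0.309, -0.113, 0.085], [-0.353, -0.129, 0.095]], twist=[[0, 0, 0.015], [0, 0, 0.03], [0, 0, 0.045], [0, 0, 0.06], [0, 0, 0.075], [0, 0, 0.09], [0, 0, 0.105], [0, 0, 0.119]], fingers=[70, 70, 70, 70, 70, 70, 70, 70])

```text
clock: 1.15
tool_pos: [0.5075, 0.2565, 0.1493]
tool_rot: [-180.0, -0.0, 148.5]
contact_force: [-0.1, 0.2, -0.7]
gripper_width: 0.0597
gripper_force: 0.0
```

Run:
```python
from h import *
s=robot.state(); ci=robot.camera_info("wrist"); im=robot.snapshot("wrist"); cv2.imwrite("pics/w1.png",im)
import pickle; pickle.dump(ci,open("pics/w1.pkl","wb"))
print(s["clock"],s["tool_pos"],s["tool_rot"],s["gripper_width"])
for z in (0.024,0.046): print(proj(ci,[0.507,0.2575,z]))
```

```text
1.15 [0.50751027 0.25654087 0.14933749] [-1.79960418e+02 -4.52301913e-02  1.48465294e+02] 0.059650432459627624
[263.37820244 184.10688198]
[263.53178449 192.58551424]
```

View pics/w1.png

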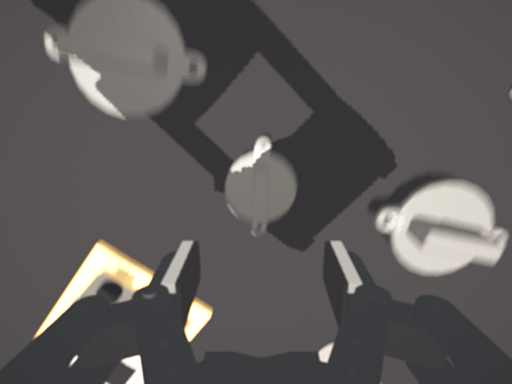

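The wrist view shows the small cap centred at about (261,187), with its ears at (263,145) and (258,228), so the wing lies nearly along the tool's x. The larger caps at (125,55) and (445,225) are clear of the fingers.

Run:
```python
from h import *; import pickle
im=cv2.imread("pics/w1.png"); ci=pickle.load(open("pics/w1.pkl","rb"))
g=cv2.cvtColor(im,cv2.COLOR_BGR2GRAY)
print(g[186,215:305:3]); 
m=(g>98).astype(np.uint8); m[:130]=0;m[240:]=0
m=cv2.morphologyEx(m,cv2.MORPH_OPEN,np.ones((2,2)))
k,l,st,ce=cv2.connectedComponentsWithStats(m); i=l[186,245]; print(st[i],ce[i])
ys,xs=np.where(l==i); P=np.array([onz(ci,x,y,0.024)[:2] for x,y in zip(xs,ys)])
mu=P.mean(0); w,V=np.linalg.eigh(np.cov(P.T)); print(mu,np.degrees(np.arctan2(V[1,1],V[0,1])),2*np.sqrt(w))
pr=(P-mu)@V[:,1]; print("len",np.ptp(pr), "mid", mu+V[:,1]*(pr.max()+pr.min())/2, "wid",np.ptp((P-mu)@V[:,0]))
a,b=onz(ci,263,145,.027),onz(ci,258,228,.027); print("ears",(a+b)/2,np.degrees(np.arctan2(*(a-b)[1::-1])),np.linalg.norm(a-b))
print("flange row", onz(ci,224.5,186,.024),onz(ci,297,186,.024))
```

```text
[ 59  53  53  74 121 121 121 121 121 121 121 121 121 117 122 121 121 120
 119 121 121 121 121 121 122 121 119  89  53  52]
[ 226  136   71  102 4437] [260.09533469 186.80324544]
[0.50791192 0.25373111] 144.37911120887446 [0.02833858 0.03751007]
len 0.08853165613337162 mid [0.50920475 0.25280483] wid 0.0585407644792061
ears [0.50795097 0.25402648 0.027     ] 145.1088785370508 0.071650990802715
flange row [0.49152381 0.22914836 0.024     ] [0.52299527 0.28041533 0.024     ]
```

Run:
```python
from h import *
goto([0.5078,0.2543,0.0415],146)
```

```text
shift [3.900e-03 1.000e-04 1.069e-01] twist [-0.0019  0.002   0.0396]
```

Run:
```python
from h import *
for i in range(3):
    s=robot.state(); print(s["clock"],s["tool_pos"],s["tool_rot"],s["dq"])
    if i==1: robot.snapshot("top")
```

```text
1.2 [0.51101556 0.25247693 0.14845011] [-1.79889959e+02  1.13835385e-01  1.48270359e+02] [ 3.02284225 -1.85267067  1.43270487  0.64357288  1.84692761  5.12877031]
1.2 [0.51101556 0.25247693 0.14845011] [-1.79889959e+02  1.13835385e-01  1.48270359e+02] [ 3.02284225 -1.85267067  1.43270487  0.64357288  1.84692761  5.12877031]
1.25 [0.5091693  0.25437844 0.14890722] [-1.79904163e+02  2.75036491e-03  1.48224617e+02] [ 3.66540344 -1.8876552   1.28385696  1.97643102  1.85049159  2.49359387]
```

carry_out(xyz=[[-0.0023, -0.002, 0.025], [-0.0023, -0.002, 0.04], [-0.0023, -0.002, 0.05], [-0.0023, -0.002, 0.05], [-0.0023, -0.002, 0.05], [-0.0023, -0.002, 0.05], [-0.0023, -0.002, 0.05], [-0.0023, -0.002, 0.05]], twist=[[0, 0, 0.02], [0, 0, 0.044], [0, 0, 0.044], [0, 0, 0.044], [0, 0, 0.044], [0, 0, 0.044], [0, 0, 0.044], [0, 0, 0.044]], fingers=[70, 70, 70, 70, 70, 70, 70, 70])

```text
clock: 2.25
tool_pos: [0.508, 0.255, 0.1005]
tool_rot: [180.0, 0.0, 146.0]
contact_force: [-0.9, 0.3, 0.6]
gripper_width: 0.0599
gripper_force: 0.0
```

Run:
```python
from h import *
s=robot.state(); ci=robot.camera_info("wrist"); im=robot.snapshot("wrist"); cv2.imwrite("pics/w2.png",im)
import pickle; pickle.dump(ci,open("pics/w2.pkl","wb"))
print(s["clock"],s["tool_pos"],s["tool_rot"],s["dq"])
print(proj(ci,[0.5078,0.2545,.024]),proj(ci,[0.5078,0.2545,.046]))
for z in (.024,.046):
  r=np.radians(146); d=np.array([np.cos(r),np.sin(r),0])*.022
  print(proj(ci,np.array([0.5078,0.2545,z])+d),proj(ci,np.array([0.5078,0.2545,z])-d))
cv2.imwrite("pics/w2b.png",cv2.resize(im[60:360,150:420],None,fx=2,fy=2))
```

```text
2.25 [0.50801835 0.25499228 0.10053662] [1.79982893e+02 1.36198316e-02 1.45979846e+02] [ 0.03669393  0.09131806  0.09289549 -0.03006162 -0.01966546 -0.07857926]
[262.01540793 206.26963562] [262.10029951 219.07354878]
[262.01063489 175.294228  ] [262.01989396 235.38236265]
[262.09801865 185.18617604] [262.1024293  250.71635428]
```

View pics/w2b.png

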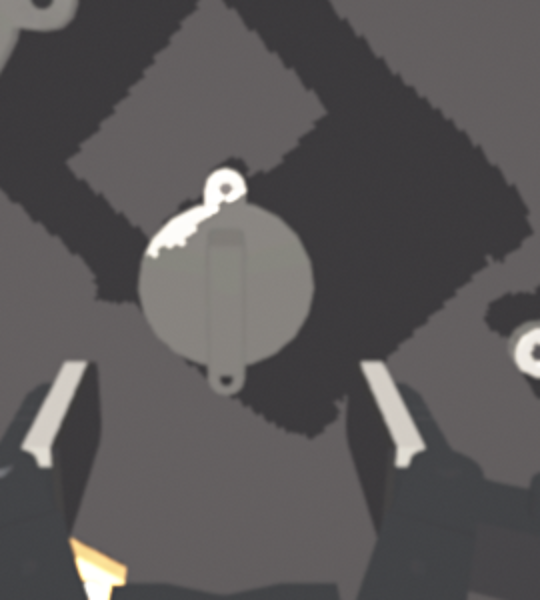

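The wing is vertical in the image at crop x≈226, midway between the fingertips (88 and 362). The ear holes are at (226,188) and (226,380), so the yaw of 146° is right.

Run:
```python
from h import *; import pickle
ci=pickle.load(open("pics/w2.pkl","rb"))
for z in (.024,.027,.029):
    a,b=onz(ci,263,154,z),onz(ci,263,250,z); print(z,(a+b)/2,np.linalg.norm(a-b))
a,b=onz(ci,263,160,.024),onz(ci,263,243.5,.024);print((a+b)/2,np.linalg.norm(a-b))
a,b=onz(ci,219.5,201,.024),onz(ci,307,201,.024);print((a+b)/2,np.linalg.norm(a-b))
goto([0.5078,0.2543,0.0415],146)
```

```text
0.024 [0.50702428 0.25583509 0.024     ] 0.0699183422512101
0.027 [0.50607149 0.25645747 0.027     ] 0.06889867272630348
0.029 [0.50543629 0.25687239 0.029     ] 0.06821889304303248
[0.50652373 0.25617213 0.024     ] 0.06074696411903535
[0.50508704 0.25734625 0.024     ] 0.059590104608589864
shift [-0.0002 -0.0007  0.059 ] twist [ 0.0002  0.0002 -0.0004]
```

carry_out(xyz=[[0.002, 0.0004, 0.02], [0.002, 0.0004, 0.04], [0.002, 0.0004, 0.059], [0.002, 0.0004, 0.059], [0.002, 0.0004, 0.059], [0.002, 0.0004, 0.059], [0.002, 0.0004, 0.059], [0.002, 0.0004, 0.059]], twist=[[0, 0, 0], [0, 0, 0], [0, 0, 0], [0, 0, 0], [0, 0, 0], [0, 0, 0], [0, 0, 0], [0, 0, 0]], fingers=[70, 70, 70, 70, 40, 10, 0, 0], grip_force=60)

```text
clock: 3.3
tool_pos: [0.5073, 0.2566, 0.0423]
tool_rot: [179.9, 0.1, 146.0]
contact_force: [-0.1, -0.2, 4.9]
gripper_width: 0.0105
gripper_force: 60.7
```

carry_out(xyz=[[0, 0, 0], [0, 0, 0], [0, 0, 0], [0, 0, 0], [0, 0, 0], [0, 0, 0], [0, 0, 0], [0, 0, 0]], twist=[[0, 0, 0], [0, 0, 0], [0, 0, 0], [0, 0, 0], [0, 0, 0], [0, 0, 0], [0, 0, 0], [0, 0, 0]], fingers=[0, 0, 0, 0, 0, 0, 0, 0], grip_force=80)

```text
clock: 4.3
tool_pos: [0.5074, 0.2567, 0.0424]
tool_rot: [179.9, 0.1, 146.0]
contact_force: [-0.5, -0.4, 6.3]
gripper_width: 0.01
gripper_force: 80.0
```

carry_out(xyz=[[0, 0, -0.01], [0, 0, -0.03], [0, 0, -0.06], [0, 0, -0.09], [0, 0, -0.12], [0, 0, -0.145], [0, 0, -0.16], [0, 0, -0.16]], twist=[[0, 0, 0], [0, 0, 0], [0, 0, 0], [0, 0, 0], [0, 0, 0], [0, 0, 0], [0, 0, 0], [0, 0, 0]], fingers=[0, 0, 0, 0, 0, 0, 0, 0])

```text
clock: 5.3
tool_pos: [0.5069, 0.2566, 0.2023]
tool_rot: [179.9, 0.1, 146.0]
contact_force: [0.7, 0.2, -1.0]
gripper_width: 0.01
gripper_force: 79.0
```

carry_out(xyz=[[-0.035, -0.016, 0], [-0.07, -0.032, 0], [-0.105, -0.048, 0], [-0.14, -0.064, 0], [-0.175, -0.08, 0], [-0.21, -0.096, 0], [-0.24, -0.11, 0], [-0.253, -0.116, 0]], twist=[[0, 0, -0.12], [0, 0, -0.25], [0, 0, -0.38], [0, 0, -0.51], [0, 0, -0.64], [0, 0, -0.77], [0, 0, -0.9], [0, 0, -0.969]], fingers=[0, 0, 0, 0, 0, 0, 0, 0])

```text
clock: 6.3
tool_pos: [0.6511, 0.0168, 0.1991]
tool_rot: [179.9, -0.2, -158.4]
contact_force: [0.2, 0.3, -2.1]
gripper_width: 0.0103
gripper_force: 78.9
```

carry_out(xyz=[[0, 0, 0], [0, 0, 0], [0, 0, 0], [0, 0, 0], [0, 0, 0], [0, 0, 0], [0, 0, 0], [0, 0, 0]], twist=[[0, 0, 0], [0, 0, 0], [0, 0, 0], [0, 0, 0], [0, 0, 0], [0, 0, 0], [0, 0, 0], [0, 0, 0]], fingers=[0, 0, 0, 0, 0, 0, 0, 0])

```text
clock: 7.3
tool_pos: [0.6513, 0.0187, 0.2013]
tool_rot: [180.0, 0.0, -158.5]
contact_force: [-0.8, -0.3, -2.1]
gripper_width: 0.0098
gripper_force: 79.0
```

Run:
```python
from h import *
s=robot.state(); ci=robot.camera_info("wrist"); im=robot.snapshot("wrist"); cv2.imwrite("pics/w3.png",im)
import pickle; pickle.dump((ci,s),open("pics/w3.pkl","wb"))
print(s["clock"],s["tool_pos"],s["tool_rot"],s["dq"],s["contact_force"])
print(proj(ci,[0.587,-0.007,.095]))
```

```text
7.3 [0.65126021 0.01869581 0.20129727] [ 1.79999107e+02  5.74679412e-04 -1.58505395e+02] [-0.05993237 -0.05151814  0.03843586  0.01528088 -0.05678053 -0.07795313] [-0.82646605 -0.28391965 -2.07746818]
[261.85611143 100.77744695]
```

View pics/w3.png

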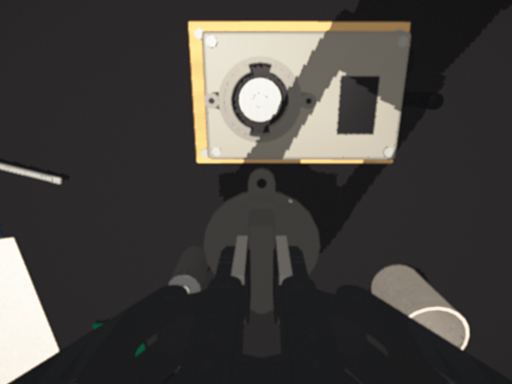

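The wrist view shows the collar at (260,100), its slots at (261,70) and (261,130), and its bosses at (213,101) and (309,101). The held cap's ear hole is at (261,183), on the same image column. The yaw matches and the lateral offset is small.

Run:
```python
from h import *; import pickle
ci,s=pickle.load(open("pics/w3.pkl","rb")); im=cv2.imread("pics/w3.png"); g=cv2.cvtColor(im,cv2.COLOR_BGR2GRAY).astype(float)
print(g[60:142:2,261].astype(int)); print(g[100,205:320:2].astype(int))
def dark(x,y,r,z):
    p=g[y-r:y+r+1,x-r:x+r+1]; w=np.clip(np.median(p)-15-p,0,None); yy,xx=np.mgrid[y-r:y+r+1,x-r:x+r+1]
    c=(w*xx).sum()/w.sum(),(w*yy).sum()/w.sum(); P=onz(ci,*c,z); print(np.round(c,2),P); return P
b1=dark(213,101,4,.0935); b2=dark(309,101,4,.0935); m=(b1+b2)/2; print("boss mid",m,np.linalg.norm(b1-b2),"node y dir",np.degrees(np.arctan2(*(b2-b1)[1::-1])))
e=dark(261,183,5,.1832)
# slot/hole: dark blob
mk=((g<70)).astype(np.uint8); mk[:62]=0; mk[137:]=0; mk[:,:232]=0; mk[:,290:]=0
k,l,st,ce=cv2.connectedComponentsWithStats(mk); print(st[1:][st[1:,4]>30],ce[1:][st[1:,4]>30])
# flange of cap edges
print(g[230,195:330:3].astype(int)); print(g[170:215,240].astype(int))
r=np.radians(s["tool_rot"][2]); tx=np.array([np.cos(r),np.sin(r)]); ty=np.array([np.sin(r),-np.cos(r)])
for n,P in (("boss",m),("ear",e)): d=P[:2]-s["tool_pos"][:2]; print(n,d@tx,d@ty)
```

```text
[209 156  48  44  80  84  84  82  84 224 251 249 249 249 248 248 248 247
 248 247 247 247 247 245 246 246 245 245 245 245 239 115  66  69  69  66
  69  76  78  84  82]
[199 189 111  69 113 191 198 199 202 195 199 204 202 124  34  65  77 222
 250 245 246 247 246 245 243 246 245 246 247 247 246 245 246 247 245 245
 246 245 129  42  24  39  79  88  87  85  86  87  86  86  74  31  26  63
  84  87 111 118]
[211.11 100.45] [ 0.6000672 -0.0406412  0.0935   ]
[308.23 100.62] [0.57489235 0.02367356 0.0935    ]
boss mid [ 0.58747977 -0.00848382  0.0935    ] 0.06906636009094956 node y dir 111.376964164208
[260.72 182.76] [0.61864805 0.00479618 0.1832    ]
[[250  64  20   4  51]
 [232  69  57  65 632]] [[259.03921569  65.39215686]
 [260.59968354 109.36075949]]
[43 43 42 46 61 61 60 60 61 62 62 61 61 61 60 60 60 62 58 61 59 60 60 60
 60 61 59 60 60 60 62 60 61 61 60 61 62 60 60 60 61 40 25 23 23]
[22 23 23 24 23 25 25 22 25 24 23 25 21 23 23 24 24 25 25 23 24 22 30 40
 52 57 61 63 63 63 62 62 61 60 60 60 61 59 61 61 61 59 61 62 61]
boss 0.06930362363693642 -0.0019193223902002861
ear 0.03543706778140104 -0.0009833996494288796
```

Run:
```python
from h import *; import pickle
from scipy.optimize import least_squares
ci,s=pickle.load(open("pics/w3.pkl","rb")); im=cv2.imread("pics/w3.png"); g=cv2.cvtColor(im,cv2.COLOR_BGR2GRAY).astype(float)
r=np.radians(s["tool_rot"][2]); tx=np.array([np.cos(r),np.sin(r)]); ty=np.array([np.sin(r),-np.cos(r)])
P=[]
for a in np.radians(list(range(185,262,6))+list(range(280,356,6))):
    q=[(g[int(round(245+t*np.sin(a))),int(round(261+t*np.cos(a)))],t) for t in np.arange(45,68,.5)]
    v=np.array([x[0] for x in q]); i=np.argmin(np.diff(cv2.GaussianBlur(v[None],(1,1),0)[0][::1])); 
    t=q[i][1]+.25; w=onz(ci,261+t*np.cos(a),245+t*np.sin(a),.1832)[:2]-s["tool_pos"][:2]; P.append([w@tx,w@ty])
P=np.array(P); f=least_squares(lambda p:np.hypot(*(P-p[:2]).T)-p[2],[0,0,.03],loss="soft_l1",f_scale=.0005); print(f.x,np.round(f.fun*1000,1))
```

```text
[ 0.00284332 -0.00067185  0.02915239] [ 0.4  0.2  0.4 -0.2 -0.4 -0.3 -0.4 -0.  -0.4 -0.5 -0.1  0.5  2.4  4.9
  0.5 -0.1 -0.1 -1.  -0.2  0.1 -0.   0.1 -0.  -0.3 -0.   0.1]
```

carry_out(xyz=[[0.02, -0.0005, 0], [0.045, -0.001, 0.01], [0.0676, -0.001, 0.02], [0.0676, -0.001, 0.035], [0.0676, -0.001, 0.05], [0.0676, -0.001, 0.056], [0.0676, -0.001, 0.056], [0.0676, -0.001, 0.056]], twist=[[0, 0, 0], [0, 0, 0], [0, 0, 0], [0, 0, 0], [0, 0, 0], [0, 0, 0], [0, 0, 0], [0, 0, 0]], fingers=[0, 0, 0, 0, 0, 0, 0, 0])

```text
clock: 8.35
tool_pos: [0.5893, -0.0069, 0.1457]
tool_rot: [-180.0, 0.0, -158.5]
contact_force: [0.2, -0.8, -1.0]
gripper_width: 0.0103
gripper_force: 78.9
```

carry_out(xyz=[[0, 0, 0], [0, 0, 0], [0, 0, 0.003], [0, 0, 0.006], [0, 0, 0.009], [0, 0, 0.011], [0, 0, 0.012], [0, 0, 0.012]], twist=[[0, 0, 0], [0, 0, 0], [0, 0, 0], [0, 0, 0], [0, 0, 0], [0, 0, 0], [0, 0, 0], [0, 0, 0]], fingers=[0, 0, 0, 0, 0, 0, 0, 0])

```text
clock: 9.35
tool_pos: [0.5887, -0.007, 0.1332]
tool_rot: [180.0, -0.0, -158.5]
contact_force: [0.5, 0.3, -0.1]
gripper_width: 0.01
gripper_force: 79.0
```

carry_out(xyz=[[0, 0, 0.001], [0, 0, 0.002], [0, 0, 0.003], [0, 0, 0.004], [0, 0, 0.005], [0, 0, 0.006], [0, 0, 0.0065], [0, 0, 0.0065]], twist=[[0, 0, 0], [0, 0, 0], [0, 0, 0], [0, 0, 0], [0, 0, 0], [0, 0, 0], [0, 0, 0], [0, 0, 0]], fingers=[0, 0, 0, 0, 0, 0, 0, 0])

```text
clock: 10.35
tool_pos: [0.5887, -0.007, 0.1267]
tool_rot: [180.0, -0.0, -158.5]
contact_force: [0.6, -0.0, -1.5]
gripper_width: 0.0099
gripper_force: 79.0
```

Run:
```python
from h import *
s=robot.state(); print(s["contact_force"],s["wrist_torque"],s["tool_pos"],s["tool_rot"])
im=robot.snapshot("scene"); a=im[150:270,210:330]; cv2.imwrite("pics/s4.png",cv2.resize(a,None,fx=5,fy=5,interpolation=cv2.INTER_CUBIC))
```

```text
[ 0.57845695 -0.02796019 -1.45511585] [0.0378893  0.06823941 0.00490572] [ 0.58866899 -0.00697813  0.12672103] [ 1.79995003e+02 -7.28645395e-03 -1.58502204e+02]
```

View pics/s4.png

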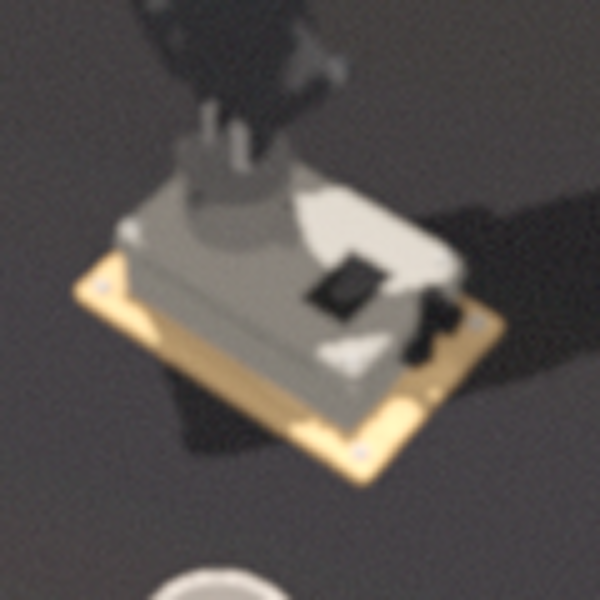

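The cap sits upright over the collar with its flange just above the rim, at crop (238,170). There's no contact force, so the lugs are in the slots. I'll press down.

carry_out(xyz=[[0, 0, 0.001], [0, 0, 0.002], [0, 0, 0.003], [0, 0, 0.004], [0, 0, 0.005], [0, 0, 0.006], [0, 0, 0.0075], [0, 0, 0.0075]], twist=[[0, 0, 0], [0, 0, 0], [0, 0, 0], [0, 0, 0], [0, 0, 0], [0, 0, 0], [0, 0, 0], [0, 0, 0]], fingers=[0, 0, 0, 0, 0, 0, 0, 0], grip_force=100)

```text
clock: 11.4
tool_pos: [0.589, -0.007, 0.1201]
tool_rot: [-180.0, 0.0, -158.5]
contact_force: [-3.2, 0.8, 8.2]
gripper_width: 0.0093
gripper_force: 103.9
```

carry_out(xyz=[[0, 0, 0.0005], [0, 0, 0.001], [0, 0, 0.0015], [0, 0, 0.002], [0, 0, 0.002], [0, 0, 0.002], [0, 0, 0.002], [0, 0, 0.002]], twist=[[0, 0, 0], [0, 0, 0], [0, 0, 0], [0, 0, 0], [0, 0, 0], [0, 0, 0], [0, 0, 0], [0, 0, 0]], fingers=[0, 0, 0, 0, 0, 0, 0, 0])

```text
clock: 12.4
tool_pos: [0.5891, -0.007, 0.1185]
tool_rot: [-180.0, 0.0, -158.5]
contact_force: [-5.1, 0.8, 10.8]
gripper_width: 0.0098
gripper_force: 104.2
```

carry_out(xyz=[[0.0003, 0, 0], [0.0006, 0, 0], [0.001, 0, 0], [0.001, 0, 0], [0.001, 0, 0], [0.001, 0, 0], [0.001, 0, 0], [0.001, 0, 0]], twist=[[0, 0, 0], [0, 0, 0], [0, 0, 0], [0, 0, 0], [0, 0, 0], [0, 0, 0], [0, 0, 0], [0, 0, 0]], fingers=[0, 0, 0, 0, 0, 0, 0, 0])

```text
clock: 13.4
tool_pos: [0.5889, -0.0072, 0.1187]
tool_rot: [-180.0, 0.1, -158.5]
contact_force: [-1.3, 2.5, 10.1]
gripper_width: 0.0095
gripper_force: 104.0
```

carry_out(xyz=[[0.0003, 0, 0.0003], [0.0006, 0, 0.0006], [0.001, 0, 0.001], [0.001, 0, 0.001], [0.001, 0, 0.001], [0.001, 0, 0.001], [0.001, 0, 0.001], [0.001, 0, 0.001]], twist=[[0, 0, 0], [0, 0, 0], [0, 0, 0], [0, 0, 0], [0, 0, 0], [0, 0, 0], [0, 0, 0], [0, 0, 0]], fingers=[0, 0, 0, 0, 0, 0, 0, 0])

```text
clock: 14.4
tool_pos: [0.5888, -0.0072, 0.1185]
tool_rot: [-179.9, 0.3, -158.5]
contact_force: [-0.8, 3.9, 11.7]
gripper_width: 0.009
gripper_force: 104.4
```

carry_out(xyz=[[0, 0.0003, 0.0005], [0, 0.0006, 0.001], [0, 0.001, 0.0015], [0, 0.001, 0.002], [0, 0.001, 0.002], [0, 0.001, 0.002], [0, 0.001, 0.002], [0, 0.001, 0.002]], twist=[[0, 0, 0], [0, 0, 0], [0, 0, 0], [0, 0, 0], [0, 0, 0], [0, 0, 0], [0, 0, 0], [0, 0, 0]], fingers=[0, 0, 0, 0, 0, 0, 0, 0])

```text
clock: 15.4
tool_pos: [0.5888, -0.0071, 0.1184]
tool_rot: [-179.8, 0.3, -158.5]
contact_force: [-5.3, 0.7, 23.6]
gripper_width: 0.0092
gripper_force: 106.1
```

Run:
```python
from h import *
s=robot.state()
for k in ("contact_force","wrist_torque","tool_pos","tool_rot","effort"): print(k,np.round(s[k],4))
```

```text
contact_force [-5.3236  0.7285 23.6348]
wrist_torque [0.3274 1.1276 0.008 ]
tool_pos [ 0.5888 -0.0071  0.1184]
tool_rot [-179.8263    0.2679 -158.4887]
effort [-7.60200e-01 -3.63164e+01 -2.46752e+01 -5.58000e-02 -2.06150e+00
 -6.60000e-03]
```

carry_out(xyz=[[0, 0, 0], [0, 0, 0], [0, 0, 0], [0.0001, 0, 0], [0.0001, -0.0001, 0], [0.0002, -0.0002, 0], [0.0003, -0.0003, 0], [0.0003, -0.0003, 0]], twist=[[0, 0, 0.08], [0, 0, 0.18], [0, 0, 0.28], [0, 0, 0.38], [0, 0, 0.48], [0, 0, 0.58], [0, 0, 0.68], [0, 0, 0.7]], fingers=[0, 0, 0, 0, 0, 0, 0, 0])

```text
clock: 16.4
tool_pos: [0.5894, -0.0076, 0.1184]
tool_rot: [179.9, 0.4, 161.3]
contact_force: [-2.6, 1.6, 20.8]
gripper_width: 0.0094
gripper_force: 105.7
```

Run:
```python
from h import *
s=robot.state()
for k in ("contact_force","wrist_torque","tool_pos","tool_rot"): print(k,np.round(s[k],4))
im=robot.snapshot("wrist"); cv2.imwrite("pics/w5.png",im)
```

```text
contact_force [-2.5851  1.5712 20.7671]
wrist_torque [0.2654 0.673  0.1246]
tool_pos [ 0.5894 -0.0076  0.1184]
tool_rot [179.9432   0.4175 161.3322]
```

View pics/w5.png

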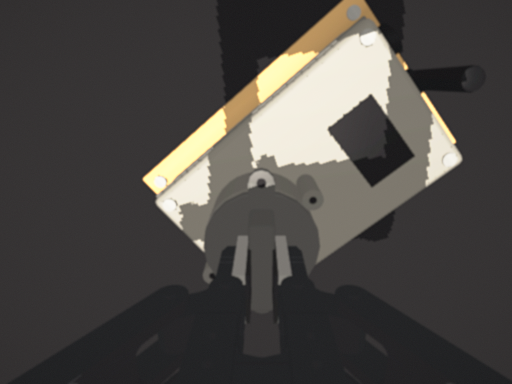

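Turned 40°, the cap follows the tool: its ear is at (261,183), and the bosses are at (313,200) and (210,275). I'll continue to the stop.

carry_out(xyz=[[0.0001, 0, 0], [0.0002, -0.0001, 0], [0.0003, -0.0001, 0], [0.0004, -0.0002, 0], [0.0005, -0.0002, 0], [0.0006, -0.0003, 0], [0.0006, -0.0003, 0], [0.0006, -0.0003, 0]], twist=[[0, 0, 0.1], [0, 0, 0.2], [0, 0, 0.3], [0, 0, 0.4], [0, 0, 0.5], [0, 0, 0.6], [0, 0, 0.7], [0, 0, 0.75]], fingers=[0, 0, 0, 0, 0, 0, 0, 0])

```text
clock: 17.45
tool_pos: [0.5891, -0.0084, 0.1184]
tool_rot: [179.7, 0.3, 118.3]
contact_force: [-1.1, -1.8, 18.5]
gripper_width: 0.0094
gripper_force: 105.5
```

carry_out(xyz=[[0, 0, 0], [0, 0, 0], [0, 0, 0], [0, 0, 0], [0, 0, 0], [0, 0, 0], [0, 0, 0], [0, 0, 0]], twist=[[0, 0, 0.04], [0, 0, 0.08], [0, 0, 0.11], [0, 0, 0.13], [0, 0, 0.14], [0, 0, 0.14], [0, 0, 0.14], [0, 0, 0.14]], fingers=[0, 0, 0, 0, 0, 0, 0, 0])

```text
clock: 18.45
tool_pos: [0.5888, -0.0085, 0.1184]
tool_rot: [179.7, 0.3, 110.4]
contact_force: [-2.4, -1.4, 21.1]
gripper_width: 0.0095
gripper_force: 105.7
```

Run:
```python
from h import *
s=robot.state()
for k in ("contact_force","wrist_torque","tool_pos","tool_rot"): print(k,np.round(s[k],4))
im=robot.snapshot("wrist"); cv2.imwrite("pics/w6.png",im)
cv2.imwrite("pics/w6b.png",cv2.resize(im[130:310,170:350],None,fx=3,fy=3))
```

```text
contact_force [-2.3854 -1.3784 21.1317]
wrist_torque [-0.2393  0.7015  0.1552]
tool_pos [ 0.5888 -0.0085  0.1184]
tool_rot [179.6606   0.285  110.4189]
```

View pics/w6b.png

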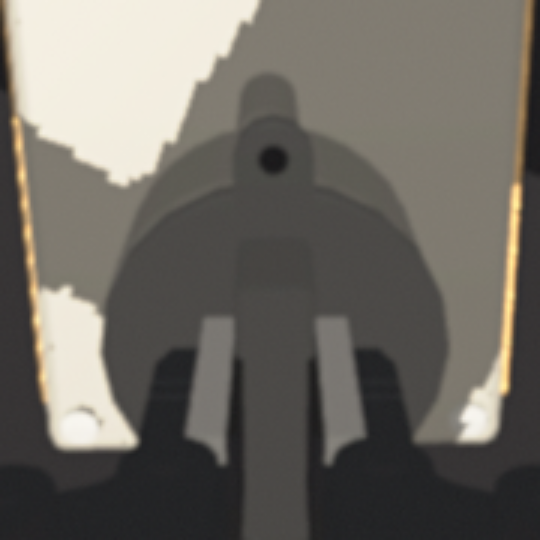

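The ear at (273,158) lies over the boss at (268,90), and the rotation is still following the command without lag. I'll turn a little further to confirm the stop.

carry_out(xyz=[[0, 0, 0], [0, 0, 0], [0, 0, 0], [0, 0, 0], [0, 0, 0], [0, 0, 0], [0, 0, 0], [0, 0, 0]], twist=[[0, 0, 0.01], [0, 0, 0.02], [0, 0, 0.03], [0, 0, 0.04], [0, 0, 0.05], [0, 0, 0.05], [0, 0, 0.05], [0, 0, 0.05]], fingers=[0, 0, 0, 0, 0, 0, 0, 0])

```text
clock: 19.5
tool_pos: [0.5884, -0.0085, 0.1184]
tool_rot: [179.7, 0.3, 107.6]
contact_force: [-3.9, -1.2, 22.1]
gripper_width: 0.0094
gripper_force: 106.2
```

Run:
```python
from h import *
s=robot.state()
for k in ("contact_force","wrist_torque","tool_pos","tool_rot"): print(k,np.round(s[k],4))
ci=robot.camera_info("wrist"); im=robot.snapshot("wrist"); g=cv2.cvtColor(im,cv2.COLOR_BGR2GRAY).astype(float); cv2.imwrite("pics/w7.png",im)
old=cv2.cvtColor(cv2.imread("pics/w6.png"),6).astype(float)
for q in (old,g):
    p=q[177:190,254:269]; w=np.clip(50-p,0,None); yy,xx=np.mgrid[177:190,254:269]; print("ear",(w*xx).sum()/w.sum(),(w*yy).sum()/w.sum())
# flange edge direction of wing: columns of wing sides at two rows
for y in (225,245,265,285): print(np.round(g[y,244:280]).astype(int))
```

```text
contact_force [-3.8881 -1.1887 22.1322]
wrist_torque [-0.2825  0.9515  0.6908]
tool_pos [ 0.5884 -0.0085  0.1184]
tool_rot [179.7083   0.275  107.6274]
ear 260.67835757057316 182.86313088109495
ear 259.7155172413793 182.88620689655173
[74 74 74 70 70 69 70 70 71 70 70 70 70 71 70 71 71 71 70 71 71 71 70 72
 72 71 70 70 70 69 71 74 74 74 75 74]
[119 119 114  98  79  70  73  73  73  75  75  73  74  75  74  74  75  74
  74  74  74  74  74  74  73  72  74  73  72  69  63  77 106 118 120 119]
[118 103  69  35  31  33  44  61  72  74  74  75  74  74  73  73  74  72
  75  73  74  74  74  72  74  74  73  69  56  37  30  30  46  82 111 120]
[60 49 38 36 34 34 42 57 70 75 74 74 74 73 73 72 75 74 74 74 74 74 74 73
 74 74 74 67 51 37 35 36 36 43 54 61]
```

carry_out(xyz=[[0, 0, 0.0002], [0, 0, 0.0005], [0, 0, 0.0008], [0, 0, 0.0008], [0, 0, 0.0008], [0, 0, 0.0008], [0, 0, 0.0008], [0, 0, 0.0008]], twist=[[0, 0, 0], [0, 0, -0.01], [0, 0, -0.015], [0, 0, -0.015], [0, 0, -0.015], [0, 0, -0.015], [0, 0, -0.015], [0, 0, -0.015]], fingers=[0, 0, 0, 0, 0, 0, 0, 0])

```text
clock: 20.55
tool_pos: [0.5884, -0.0085, 0.1184]
tool_rot: [179.7, 0.3, 108.5]
contact_force: [-6.6, -2.0, 26.8]
gripper_width: 0.0097
gripper_force: 106.8
```

Run:
```python
from h import *
s=robot.state()
for k in ("clock","contact_force","wrist_torque","tool_pos","tool_rot"): print(k,np.round(s[k],4))
im=robot.snapshot("scene"); a=im[150:270,210:330]; cv2.imwrite("pics/s8.png",cv2.resize(a,None,fx=5,fy=5,interpolation=cv2.INTER_CUBIC))
```

```text
clock 20.55
contact_force [-6.6123 -1.9706 26.8407]
wrist_torque [-0.2578  1.3692  0.4371]
tool_pos [ 0.5884 -0.0085  0.1184]
tool_rot [179.7078   0.277  108.4519]
```

View pics/s8.png

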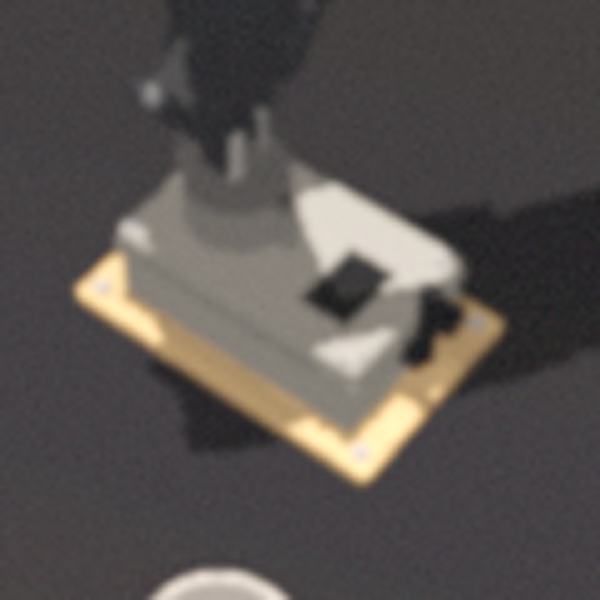

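The scene view shows the cap seated on the collar at (240,170), its wing and ears along the bosses, and the gripper still holding it. The z height is unchanged under more push, and the torque shows it against the stop. I'll hand the job in.

```bash
python3 -c "
from bench import robot
print(robot.close_job())"
```

```text
the job is handed in; nothing more can be done
None
```

I handed the job in at about 20.6 s: the smallest cap is in the collar, pressed flat on the rim with about 27 N, turned clockwise to the stop with its ears over the bosses, and still held in the fingers; the hand-in returned no verdict.

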